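Set up the steamer pot

TASK

Get the open pot ready for steaming: stand the perforated steaming insert upright inside it on its floor, then close the pot with the lid that fits, sitting level and fully home on the rim. Set both parts down rather than dropping them, and leave the pot standing where it is and the smaller lid where it lies.

Things in the scene. Friction and masses are not known exactly. Their poses are not given: they have to be found in the camera images.
- pot: Open round pot of bare metal standing on the bench: 140 mm outside and 132 mm inside diameter, 85 mm high, floor 6 mm thick, two small loop handles on opposite sides just below the rim (along its x axis, reaching 92 mm from the pot's axis). 1.2 kg, loose. Origin: centre of its underside; z up.
- insert: Bare metal steaming insert: perforated disc 108 mm across, 4 mm thick, top 16 mm above its three feet, with an upright post in the middle. The post ends in a round grip 18 mm in diameter, 36 to 64 mm above the feet: grasp from above, best at 52. About 0.2 kg. Fits inside the pot, below the closed lid. Origin: centre of its underside, at the bottom of the feet; z up along the post.
- lid: The pot's own lid: bare metal plate 156 mm across (the larger lid), top 15 mm up. A tapered collar below it (8 mm deep, 112 mm across at the bottom, 124 at the top) drops into the pot's mouth; the plate then rests on the rim. Black knob 26 mm in diameter, 24 to 49 mm up: grasp from above, best at 38. About 0.3 kg. Origin: centre of the collar's underside, on which it lies; z up through the knob.
- small_lid: A similar but smaller lid, 104 mm across, that belongs to another pot: not to be used. Same knob, also 49 mm high in all, 0.16 kg. Origin: centre of its underside; z up through the knob.
Things that resemble listed ones, but are neither listed nor needed, are in the scene too. Leave any purple look-alike of the insert alone.

How it is judged:
By the outcome, as a careful person would: the job done as asked, in the order asked, and still so for the second after the job is handed in, with the robot touching nothing.
It also fails if it takes over 69 s, if anything falls off the work surface, if the arm or the gripper's body presses on something with over 40 N, if the wrist force passes 120 N, or if a joint passes its speed limit or range.

ROBOT

A 6-joint arm with a two-finger parallel gripper is mounted at the origin on the work surface. World frame = base frame: x ahead of the robot, y to its left, z up, the work surface at z = 0. Lengths are in m, angles in rad, forces in N, time in s.
With the tool pointing down it reaches from about 0.35 to 0.975 m from the base axis. Payload 4.9 kg.
Tool frame: the origin (TCP) lies at the very end of the fingers, on their centre line; the grasp point (between the pads) lies 19 mm behind it; z points along the fingers, x is the direction in which the jaws open and shut, and the axes are right-handed (so a half turn about z gives the same grasp; the last joint's range is limited). The gripper opens to 85 mm and grips with 20 to 120 N. Pads are 22 mm wide; open, the fingers measure 114 mm over their backs; the gripper's body (76 mm by 85 mm) begins 54 mm behind the grasp point. The pads swing forward as they close: fully open they stand 13 mm farther back than shut.
Start: joints at [1.137, 0.053, 1.613, -0, 1.476, -0.119], TCP at [0.194, 0.594, 0.231] pointing down, gripper open.
Joint ranges: [-3.01, 3.01], [-1.01, 2.22], [0.06, 2.58], [-1.02, 4.17], [0.09, 2.62], [-3.14, 3.14]. Speed limits (rad/s): [2.57, 2.57, 3.14, 3.14, 3.14, 3.14].

INTERFACE

Orientations are given as a unit quaternion [w, x, y, z].
In Python, from plant import * gives the robot as it stands.
- The arm moves only by the shell command python3 -m inch 'ROWS'. ROWS is text: rows parted by semicolons, each of 7 numbers parted by spaces: the shift along the tool's x, y, z in m, then the turn, a rotation vector about the tool's x, y, z in rad, then the closure, from 0 (fully open) to 1 (shut). A call has 1 to 10 rows; each row shifts and turns the commanded pose from where the row before left it, along the tool's axes as they then stand; what a row does not reach is not made up. A row lasts 1/12 s, in which the tool goes at most 41.7 mm and 7.16 degrees, less where a joint would pass 70% of its speed; a pose out of reach is approached as far as the arm can. A call with a gripper value outside its range is refused whole. The fingers move at their own pace and stop on an object; the grip force is fixed at half the most. Time passes only in rows, so rows that do not move let the fingers close. It gives the time, the measured TCP pose, the force and the opening at its end, in the units of the state.
- state(): the state, without advancing time (a new reading comes with each control period).
- grab_frame(name): name is "side" or "top" or "wrist"; returns the picture (400x640x3 uint8, blue, green, red); there is no depth.
- camera_info(name): a dict with "vertical_fov" (degrees; the focal length in pixels is half the picture's height over the tangent of half this angle, whatever the lens; pixels are square), "cx", "cy" (the principal point, pixels), "origin" and "rotation" of the camera in the world. Camera axes: x right, y down, z forward; pixel columns grow to the right and rows downward; lengths in m; the calibration is good to about 2 mm. A picture is of the moment at which its call begins: read the wrist's pose just before it. camera_info takes no time and is no camera call; for the wrist camera it gives the pose at the moment of the call.
- job_done(): hands the job in, once; it reports no verdict.
The state is a dict: "time": time; "joint_pos": joint angles; "joint_vel": joint speeds; "joint_efforts": joint torques, N m; "tool_pos": TCP position; "tool_rot": TCP orientation; "contact_force": force on the tool from outside, world axes, zero at the start; "ft_torque": the same for the moment, N m; "gripper_width": opening from 0.0 (shut) to 1.0 (fully open).
Only numpy, scipy, OpenCV 4.12 (cv2) and the standard library are available. Lean on these libraries where they do the work, as an engineer would, in place of code of your own. Each camera call takes 0.05 s, during which the arm holds its last target.

## Working session

There is one attempt and no reset: what is moved stays moved. The work goes in short steps, Python scripts to look and compute and a shell command to move; the robot and the scene stay as the last step left them, time stands still between calls to the robot, and variables do not carry over. Pictures are saved under pics/ and viewed, and the job is handed in when it is done.

```bash
mkdir -p pics; ls
python3 - <<'E'
from plant import *
import cv2
s=state();print(s['time'],s['tool_pos'],s['tool_rot'],s['contact_force'])
for n in ["side","top","wrist"]:
    print(n,camera_info(n))
    cv2.imwrite(f"pics/{n}0.png",grab_frame(n))
E
```

```text
pics
0.0 [0.19323795 0.59372316 0.23006808] [ 4.94246427e-04  8.09195111e-01  5.87539118e-01 -9.01649398e-04] [ 0.0105005   0.12038182 -0.5710719 ]
side {'vertical_fov': 56.337282932940596, 'cx': 317.87796283001495, 'cy': 199.21314885208153, 'origin': array([0.36835579, 0.62924424, 0.60472629]), 'rotation': array([ 0.04254487, -0.07367081,  0.90611954, -0.41437896])}
top {'vertical_fov': 54.49363076791039, 'cx': 316.7042053513686, 'cy': 202.89386384839952, 'origin': array([0.31610135, 0.01369104, 1.0187507 ]), 'rotation': array([-0.05836614,  0.70477181, -0.70453347,  0.05935207])}
wrist {'vertical_fov': 67.83375403341262, 'cx': 315.71233647041157, 'cy': 198.40273211065983, 'origin': array([0.11266113, 0.62066693, 0.37293724]), 'rotation': array([0.13538561, 0.79825085, 0.57888395, 0.09674545])}
```

View pics/side0.png

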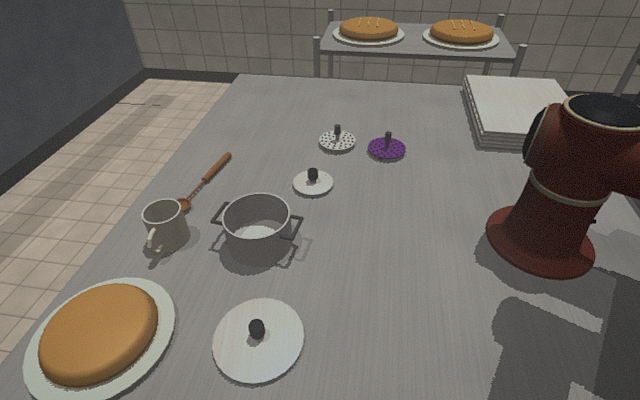

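View pics/top0.png

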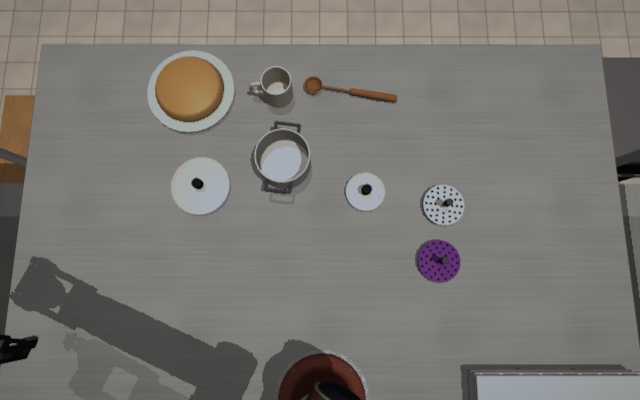

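View pics/wrist0.png

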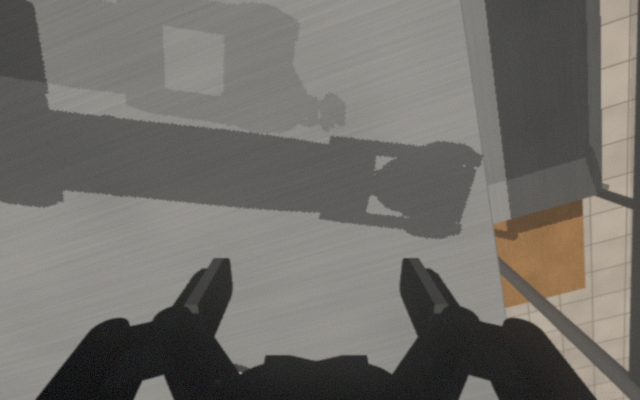

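The top view shows the pot at about (282,156), the lid at (200,186), the small lid at (365,192), the insert at (443,204) and the purple look-alike at (439,261). The side view agrees.

```bash
cat > h.py <<'E'
import numpy as np, cv2
from plant import *
from scipy.spatial.transform import Rotation as R
def q2r(q): return R.from_quat([q[1],q[2],q[3],q[0]])
def cam(n):
    c=camera_info(n); f=200/np.tan(np.radians(c['vertical_fov'])/2)
    return f,c['cx'],c['cy'],np.array(c['origin']),q2r(c['rotation']).as_matrix()
def ray(C,u,v,z):
    f,cx,cy,o,M=C
    d=M@np.array([(u-cx)/f,(v-cy)/f,1]); return o+d*(z-o[2])/d[2]
def proj(C,p):
    f,cx,cy,o,M=C
    q=M.T@(np.array(p)-o); return np.array([cx+f*q[0]/q[2],cy+f*q[1]/q[2]])
def circ(C,pts,z):
    P=np.array([ray(C,u,v,z)[:2] for u,v in pts])
    A=np.c_[2*P,np.ones(len(P))]; s=np.linalg.lstsq(A,(P**2).sum(1),rcond=None)[0]
    return s[:2],np.sqrt(s[2]+s[:2]@s[:2])
def togo(p,yaw=None):
    """shift in tool axes (as commanded, down) from the current tcp to p"""
    s=state(); return q2r(s['tool_rot']).inv().apply(np.array(p)-s['tool_pos'])
E
python3 - <<'E'
from h import *
for n,seeds in (("top",dict(lid=((200,186),35,.015),small=((365,192),24,.015),ins=((443,204),26,.016))),("side",dict(lid=((258,340),55,.015),small=((313,183),24,.015),ins=((337,141),22,.016)))):
    im=cv2.imread(f"pics/{n}0.png");C=cam(n)
    hsv=cv2.cvtColor(im,cv2.COLOR_BGR2HSV)
    for k,((u,v),r,z) in seeds.items():
        m=np.zeros(im.shape[:2],np.uint8);w=im[v-r:v+r,u-r:u+r].min(2)
        t,b=cv2.threshold(w,0,255,cv2.THRESH_OTSU)
        t=max(t,150) if k!='ins' else t
        b=((w>t)*255).astype(np.uint8); m[v-r:v+r,u-r:u+r]=b
        cs=cv2.findContours(m,cv2.RETR_EXTERNAL,cv2.CHAIN_APPROX_NONE)[0]
        c=max(cs,key=cv2.contourArea); h=cv2.convexHull(c)[:,0]
        print(n,k,t,circ(C,h,z),cv2.boundingRect(c))
    cv2.imwrite(f"pics/{n}z.png",cv2.resize(im[130:230,150:310] if n=="top" else im[180:280,190:330],None,fx=5,fy=5,interpolation=cv2.INTER_CUBIC))
    cv2.imwrite(f"pics/{n}y.png",cv2.resize(im[160:290,330:480] if n=="top" else im[110:210,280:420],None,fx=5,fy=5,interpolation=cv2.INTER_CUBIC)[:600,:800])
C=cam("top")
# knob tops
print("lid knob",ray(C,197,184,.049),"ins grip",ray(C,448,202,.064),"pot rim",ray(C,282,156,.085))
E
```

```text
top lid 150 (array([0.53281771, 0.3208874 ]), np.float64(0.0761142048249213)) (171, 157, 58, 57)
top small 150 (array([ 0.51662702, -0.1151697 ]), np.float64(0.05024112824353551)) (346, 173, 39, 37)
top ins 137.0 (array([ 0.48149471, -0.32011953]), np.float64(0.05385992653275577)) (423, 184, 42, 41)
side lid 150 (array([0.53341227, 0.32375233]), np.float64(0.07671543370825878)) (212, 298, 92, 85)
side small 150 (array([ 0.51810356, -0.11069497]), np.float64(0.05038644065614752)) (293, 170, 40, 25)
side ins 108.0 (array([ 0.48532107, -0.3240304 ]), np.float64(0.13552037456519406)) (315, 119, 44, 44)
lid knob [0.52799542 0.31782148 0.049     ] ins grip [ 0.47913323 -0.31521442  0.064     ] pot rim [0.59147235 0.09878075 0.085     ]
```

View pics/topz.png

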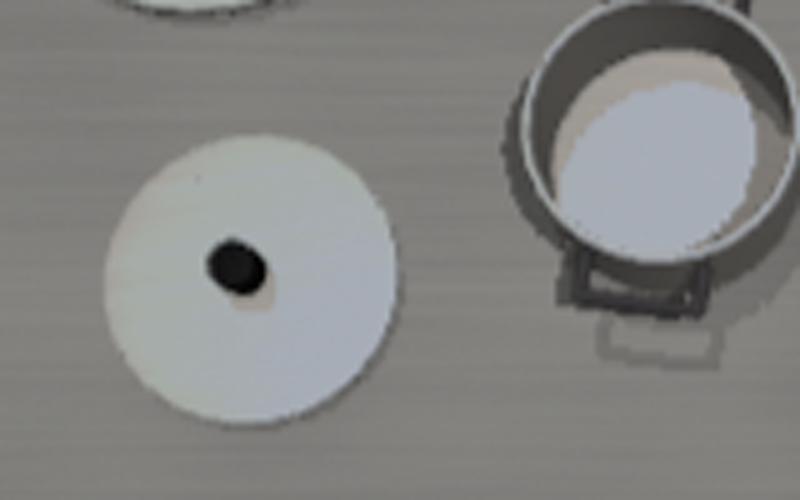

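View pics/topy.png

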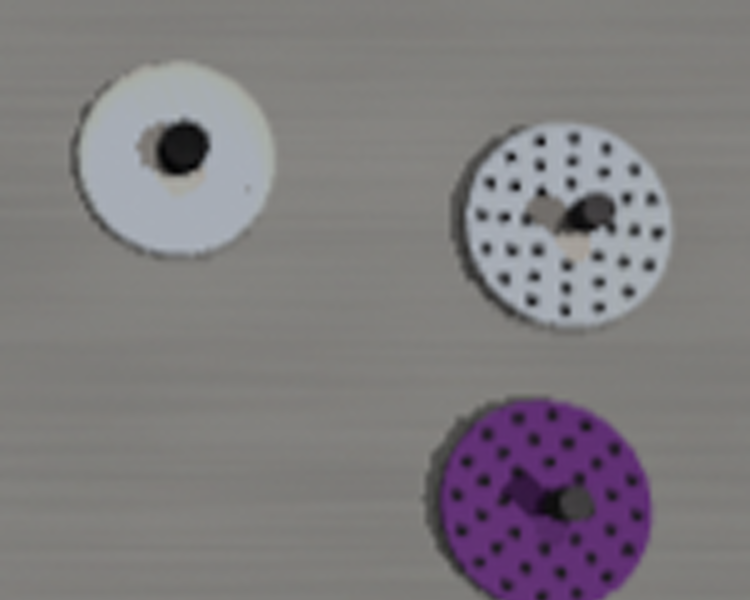

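View pics/sidez.png

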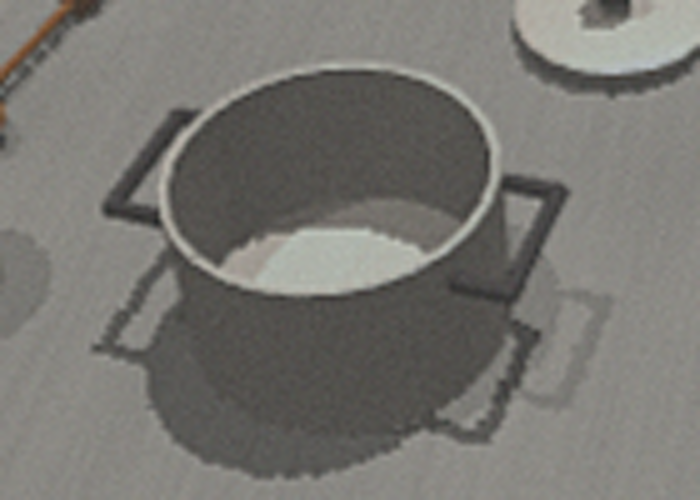

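Run:
```python
from h import *
C=cam("wrist");print("wrist centre ground",ray(C,316,198,.015),"top-mid",ray(C,316,0,.015),"bottom",ray(C,316,399,.015), "tcp px",proj(C,state()['tool_pos']))
print(q2r(state()['tool_rot']).as_matrix().round(3))
for n,(u,v,a,b) in dict(top=(282,156,30,30),side=(257,216,42,30)).items():
    im=cv2.imread(f"pics/{n}0.png");C=cam(n)
    g=cv2.GaussianBlur(cv2.cvtColor(im,cv2.COLOR_BGR2GRAY),(0,0),.8).astype(float)
    # search brightest ridge per bearing, in rim plane radius .06-.075
    c0=ray(C,u,v,.085)[:2]
    for it in range(5):
        pts=[];
        for t in np.linspace(0,2*np.pi,72,endpoint=False):
            rr=np.linspace(.060,.076,33)
            px=[proj(C,[c0[0]+r*np.cos(t),c0[1]+r*np.sin(t),.085]) for r in rr]
            vals=cv2.remap(g.astype(np.float32),np.array([p[0] for p in px],np.float32)[None],np.array([p[1] for p in px],np.float32)[None],cv2.INTER_LINEAR)[0]
            pts.append(px[int(np.argmax(vals))])
        c0,r=circ(C,pts,.085)
    print(n,c0,r)
```

```text
wrist centre ground [0.23028753 0.581831   0.015     ] top-mid [0.02423959 0.64919946 0.015     ] bottom [0.56677062 0.47181608 0.015     ] tcp px [315.41117849 259.49675878]
[[ 0.31   0.951 -0.001]
 [ 0.951 -0.31  -0.001]
 [-0.002 -0.    -1.   ]]
top [0.60541424 0.09825929] 0.06455562518679346
side [0.59745688 0.09749224] 0.06730871687024997
```

```bash
python3 -m inch '-.017 .037 -.003 0 0 0 0;-.017 .037 -.003 0 0 0 0;-.017 .037 -.003 0 0 0 0;-.017 .037 -.003 0 0 0 0;-.017 .037 -.003 0 0 0 0;-.017 .037 -.003 0 0 0 0;-.017 .037 -.003 0 0 0 0;-.017 .037 -.003 0 0 0 0;-.017 .037 -.003 0 0 0 0;-.017 .037 -.003 0 0 0 0'
python3 - <<'E'
from h import *
im=grab_frame("wrist");C=cam("wrist");cv2.imwrite("pics/w1.png",im)
s=state();print(s['time'],s['tool_pos'],s['joint_pos'])
print("proj lid",proj(C,[.533,.322,.015]),"knob",proj(C,[.533,.322,.049]))
E
```

```text
time: 0.98
tool_pos: [0.4937, 0.3163, 0.2612]
tool_rot: [-0.0, 0.809, 0.587, -0.0]
contact_force: [0.2, 0.4, -0.4]
gripper_width: 0.998
1.0333 [0.49874568 0.31156219 0.26180099] [ 0.43442646 -0.05207468  1.66702216 -0.00535644  1.52426899 -0.81513696]
proj lid [331.33592571 182.71510966] knob [332.60513044 190.40779823]
```

View pics/w1.png

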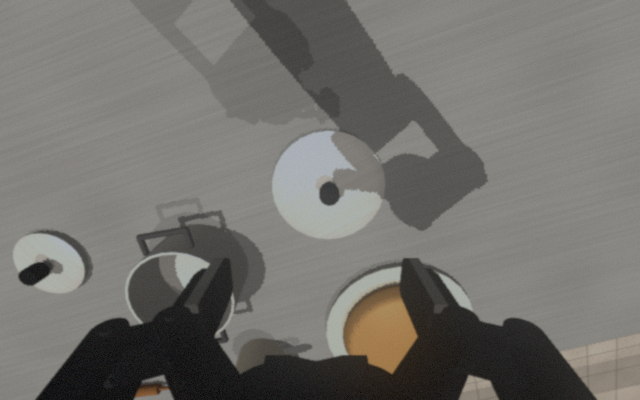

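The wrist view shows the lid centred near (329,184) with its knob at (329,194), 2–3 mm from the prediction. The pot is partly visible at (180,290).

```bash
python3 -m inch '-.034 .015 0 0 0 0 0;-.034 .015 0 0 0 0 0;-.034 .015 0 0 0 0 0;-.034 .015 0 0 0 0 0;-.034 .015 0 0 0 0 0;-.034 .015 0 0 0 0 0'
python3 - <<'E'
from h import *
im=grab_frame("wrist");C=cam("wrist");cv2.imwrite("pics/w2.png",im)
s=state();print(s['time'],s['tool_pos'],s['joint_pos'])
print("proj pot",proj(C,[.597,.098,.085]))
E
```

```text
time: 1.53
tool_pos: [0.5147, 0.0948, 0.261]
tool_rot: [-0.0, 0.809, 0.588, -0.0]
contact_force: [1.1, -0.7, -0.4]
gripper_width: 0.997
1.5833 [0.51548997 0.08906026 0.26101338] [ 0.03153127 -0.20923342  1.81108383 -0.00513797  1.53983389 -1.21893159]
proj pot [345.20169429 236.92477914]
```

View pics/w2.png

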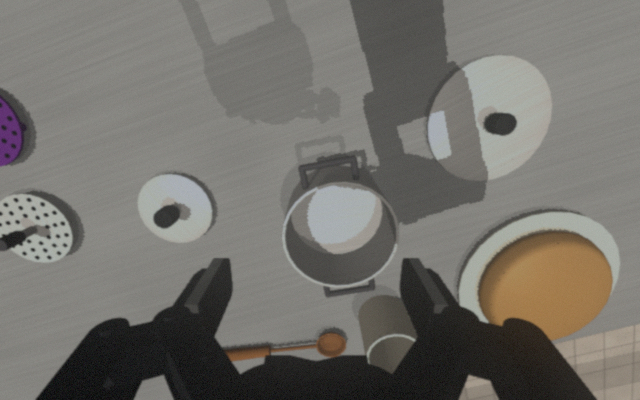

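The pot rim in the wrist view spans columns 283–398 and rows 182–288, centred near (341,236).

Run:
```python
from h import *
C=cam("wrist")
print(circ(C,[(283.5,235),(398,235),(341,182.5),(341,288)],.085))
C2=cam("top"); print(circ(C2,[(254,156),(309.6,156),(282,127.5),(282,182.4)],.085))
g=cv2.GaussianBlur(cv2.imread("pics/w2.png",0),(0,0),.8)
c0=np.array([.597,.097])
for it in range(6):
    pts=[]
    for t in np.linspace(0,2*np.pi,90,endpoint=False):
        rr=np.linspace(.062,.076,29)
        px=np.array([proj(C,[c0[0]+r*np.cos(t),c0[1]+r*np.sin(t),.085]) for r in rr],np.float32)
        v=cv2.remap(g,px[:,0][None],px[:,1][None],cv2.INTER_LINEAR)[0]
        i=int(np.argmax(v))
        if 1<i<27: pts.append(px[i])
    c0,r=circ(C,pts,.085)
print(c0,r,len(pts))
```

```text
(array([0.59754594, 0.09211078]), np.float64(0.06877482699538398))
(array([0.59506865, 0.09926789]), np.float64(0.07002455052065916))
[0.59600442 0.09270076] 0.06847311937249907 70
```

```bash
python3 -m inch '-.038 .006 0 0 0 0 0;-.038 .006 0 0 0 0 0;-.038 .006 0 0 0 0 0;-.038 .006 0 0 0 0 0;-.038 .006 0 0 0 0 0;-.038 .006 0 0 0 0 0;-.038 .006 0 0 0 0 0;-.038 .006 0 0 0 0 0;-.038 .006 0 0 0 0 0;-.038 .006 0 0 0 0 0'
python3 - <<'E'
from h import *
im=grab_frame("wrist");C=cam("wrist");cv2.imwrite("pics/w3.png",im)
s=state();print(s['time'],s['tool_pos'],s['joint_pos'])
print("proj ins",proj(C,[.4825,-.321,.016]),proj(C,[.4825,-.321,.064]))
E
```

```text
time: 2.42
tool_pos: [0.4539, -0.285, 0.2611]
tool_rot: [-0.0, 0.809, 0.587, 0.0]
contact_force: [0.5, -0.7, -0.7]
gripper_width: 1.002
2.4667 [ 0.45251484 -0.29085469  0.26084868] [-0.70722321 -0.17334885  1.78026798 -0.00461262  1.53301446 -1.95759957]
proj ins [302.58380637 190.28727243] [300.7252571  202.23918886]
```

View pics/w3.png

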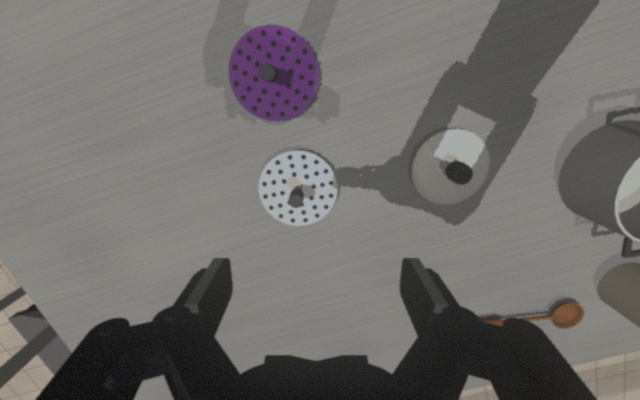

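The insert appears at (298,187) with its grip at (296,200). The earlier wrist frames were taken while the arm was still settling, so I'll measure again at rest, reading the camera pose first.

Run:
```python
from h import *
C=cam("wrist");s=state();im=grab_frame("wrist");cv2.imwrite("pics/w4.png",im)
print(s['time'],s['tool_pos'],state()['tool_pos'])
u,v,r=300,188,50
w=im[v-r:v+r,u-r:u+r].min(2); b=((w>145)*255).astype(np.uint8)
b=cv2.morphologyEx(b,cv2.MORPH_CLOSE,np.ones((7,7)))
c=max(cv2.findContours(b,cv2.RETR_EXTERNAL,cv2.CHAIN_APPROX_NONE)[0],key=cv2.contourArea)
h=cv2.convexHull(c)[:,0]+[u-r,v-r]
cc,rad=circ(C,h,.016);print("disc",cc,rad, "box",cv2.boundingRect(c))
p=[cc[0],cc[1],.16];print("grip px pred",proj(C,[cc[0],cc[1],.064]),"go",togo(p))
cv2.imwrite("pics/w4z.png",cv2.resize(im[130:250,220:380],None,fx=4,fy=4))
```

```text
2.4667 [ 0.45251484 -0.29085469  0.26084868] [ 0.45327349 -0.28756082  0.26072177]
disc [ 0.48149202 -0.32041268] 0.05366512798975301 box (14, 13, 79, 75)
grip px pred [300.90607271 201.35443683] go [-0.02215892  0.03723057  0.10071381]
```

View pics/w4z.png

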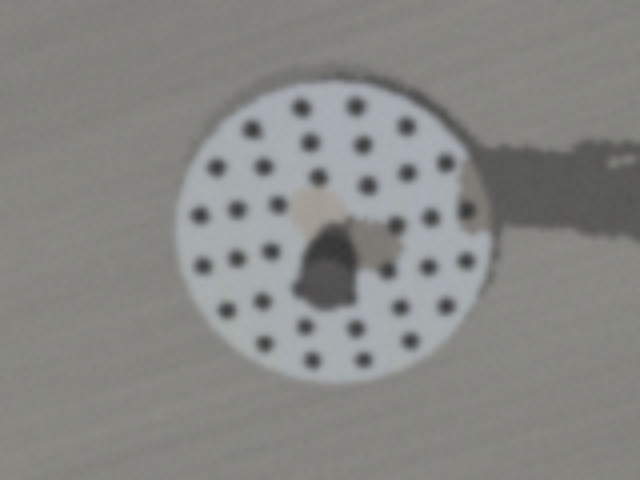

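```bash
python3 -m inch '-.0055 .0093 .025 0 0 0 0;-.0055 .0093 .025 0 0 0 0;-.0055 .0093 .025 0 0 0 0;-.0055 .0093 .025 0 0 0 0;0 0 0 0 0 0 0;0 0 0 0 0 0 0;0 0 0 0 0 0 0'
python3 - <<'E'
from h import *
print(state()['tool_pos'],togo([.4815,-.3203,.033]))
E
```

```text
time: 3.1
tool_pos: [0.4836, -0.3156, 0.1625]
tool_rot: [0.0, 0.809, 0.588, 0.0]
contact_force: [0.5, -0.5, 0.8]
gripper_width: 0.998
[ 0.48357873 -0.315607    0.16249191] [-0.00507778 -0.00064868  0.12949245]
```

```bash
python3 -m inch '-.005 0 .025 0 0 0 0;0 0 .03 0 0 0 0;0 0 .03 0 0 0 0;0 0 .025 0 0 0 0;0 0 .012 0 0 0 0;0 0 .007 0 0 0 0;0 0 0 0 0 0 0;0 0 0 0 0 0 0'
python3 - <<'E'
from h import *
print(state()['tool_pos'],togo([.4815,-.3203,.033]))
C=cam("wrist");cv2.imwrite("pics/w5.png",grab_frame("wrist"))
E
```

```text
time: 3.77
tool_pos: [0.4827, -0.3216, 0.0343]
tool_rot: [0.001, 0.809, 0.588, 0.0]
contact_force: [0.4, -0.3, 1.3]
gripper_width: 1.002
[ 0.48267721 -0.32164562  0.03434604] [ 0.00091682 -0.00153965  0.00134062]
```

View pics/w5.png

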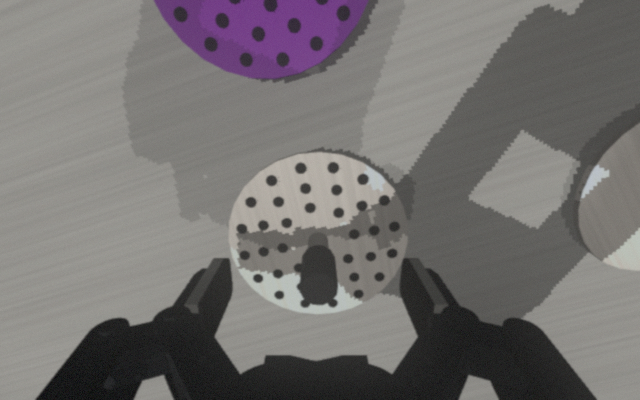

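The grip sits at column 318, centred between the fingers (231–403). Closing.

```bash
python3 -m inch '0 0 0 0 0 0 .3;0 0 0 0 0 0 .6;0 0 0 0 0 0 1;0 0 0 0 0 0 1;0 0 0 0 0 0 1;0 0 0 0 0 0 1;0 0 0 0 0 0 1;0 0 0 0 0 0 1;0 0 0 0 0 0 1;0 0 0 0 0 0 1'; python3 -m inch '0 0 0 0 0 0 1;0 0 -.004 0 0 0 1;0 0 -.008 0 0 0 1;0 0 -.015 0 0 0 1;0 0 -.025 0 0 0 1;0 0 -.03 0 0 0 1;0 0 -.03 0 0 0 1;0 0 -.02 0 0 0 1;0 0 0 0 0 0 1;0 0 0 0 0 0 1'
python3 - <<'E'
from h import *
s=state();print(s['tool_pos'],s['contact_force'],s['gripper_width'])
C=cam("wrist");cv2.imwrite("pics/w6.png",grab_frame("wrist"))
E
```

```text
time: 4.65
tool_pos: [0.4816, -0.3208, 0.0325]
tool_rot: [-0.0, 0.809, 0.588, 0.0]
contact_force: [-1.3, 2.1, 2.9]
gripper_width: 0.192
time: 5.48
tool_pos: [0.4819, -0.3214, 0.1655]
tool_rot: [0.001, 0.809, 0.587, 0.0]
contact_force: [0.6, -0.2, -2.3]
gripper_width: 0.191
[ 0.48192874 -0.32142631  0.16545587] [ 0.55339319 -0.16262749 -2.29314477] 0.19109066914616435
```

View pics/w6.png

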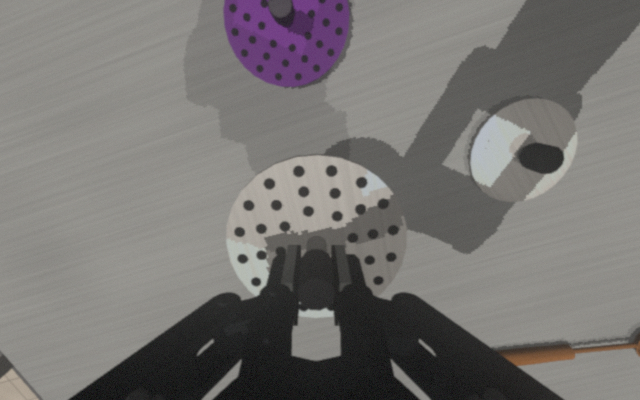

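Insert held (opening 0.19, load about 2 N) and hanging level. Carrying it over the pot.

```bash
python3 -m inch '.012 -.0006 0 0 0 0 1;.024 -.001 0 0 0 0 1;.034 -.0017 0 0 0 0 1;.034 -.0017 0 0 0 0 1;.034 -.0017 0 0 0 0 1;.034 -.0017 0 0 0 0 1;.034 -.0017 0 0 0 0 1;.034 -.0017 0 0 0 0 1;.034 -.0017 0 0 0 0 1;.034 -.0017 0 0 0 0 1'; python3 -m inch '.034 -.0017 0 0 0 0 1;.034 -.0017 0 0 0 0 1;.028 -.0014 0 0 0 0 1;.020 -.001 0 0 0 0 1;.010 -.0005 0 0 0 0 1;0 0 0 0 0 0 1;0 0 0 0 0 0 1;0 0 0 0 0 0 1;0 0 0 0 0 0 1'
python3 - <<'E'
from h import *
print(togo([.596,.098,.165]))
for n in ("wrist","top","side"):
    C=cam(n);cv2.imwrite(f"pics/{n}7.png",grab_frame(n))
    if n=="wrist": print("pot rim px",proj(C,[.596,.098,.085]),[proj(C,[.596+.068*np.cos(t),.098+.068*np.sin(t),.085]).round() for t in (0,1.57,3.14,4.71)])
E
```

```text
time: 6.37
tool_pos: [0.5609, -0.0205, 0.1614]
tool_rot: [-0.002, 0.809, 0.588, -0.002]
contact_force: [0.1, 0.2, -2.2]
gripper_width: 0.19
time: 7.12
tool_pos: [0.595, 0.0972, 0.1638]
tool_rot: [-0.0, 0.81, 0.587, -0.0]
contact_force: [0.4, -0.8, -2.6]
gripper_width: 0.191
[ 0.00103138  0.0006873  -0.00115468]
pot rim px [316.91169885 208.68101414] [array([341., 278.]), array([400., 183.]), array([288., 126.]), array([238., 233.])]
```

View pics/wrist7.png

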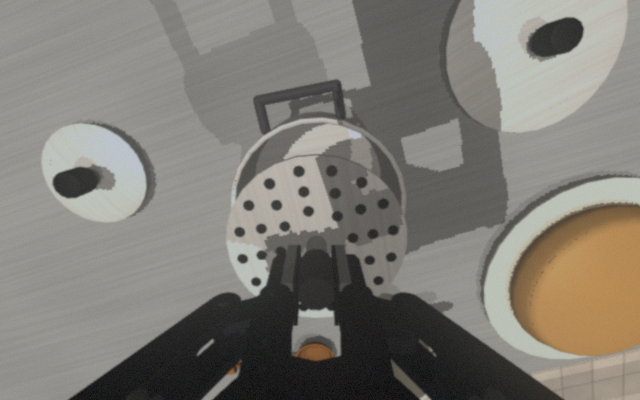

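View pics/side7.png

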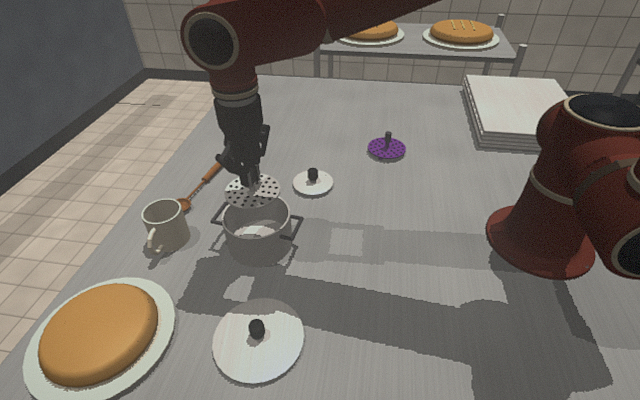

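The rim spans columns 233–404 with its top at (316,119), which matches the predicted pot position, so the insert is centred. Lowering.

```bash
python3 -m inch '.001 .0007 .01 0 0 0 1;0 0 .02 0 0 0 1;0 0 .02 0 0 0 1;0 0 .02 0 0 0 1;0 0 .02 0 0 0 1;0 0 .015 0 0 0 1;0 0 .008 0 0 0 1;0 0 .004 0 0 0 1;0 0 0 0 0 0 1;0 0 0 0 0 0 1'
```

```text
time: 8.1
tool_pos: [0.597, 0.0991, 0.048]
tool_rot: [0.0, 0.809, 0.587, 0.0]
contact_force: [0.9, 0.5, -1.8]
gripper_width: 0.192
```

```bash
python3 -m inch '0 0 .002 0 0 0 1;0 0 .002 0 0 0 1;0 0 .0015 0 0 0 1;0 0 .0015 0 0 0 1;0 0 0 0 0 0 1;0 0 0 0 0 0 1'; python3 -m inch '0 0 .001 0 0 0 1;0 0 .001 0 0 0 1;0 0 0 0 0 0 1;0 0 0 0 0 0 1'
```

```text
time: 8.6
tool_pos: [0.5963, 0.0992, 0.0402]
tool_rot: [-0.0, 0.809, 0.588, -0.0]
contact_force: [-0.5, -0.6, -2.1]
gripper_width: 0.19
time: 8.93
tool_pos: [0.5966, 0.0993, 0.0385]
tool_rot: [0.0, 0.809, 0.588, 0.0]
contact_force: [0.2, 0.6, -0.8]
gripper_width: 0.192
```

```bash
python3 -m inch '0 0 .0005 0 0 0 1;0 0 .0005 0 0 0 1;0 0 0 0 0 0 1;0 0 0 0 0 0 1'
```

```text
time: 9.27
tool_pos: [0.5966, 0.0993, 0.0384]
tool_rot: [-0.0, 0.809, 0.588, 0.0]
contact_force: [-3.9, 0.6, 4.8]
gripper_width: 0.191
```

```bash
python3 -m inch '0 0 0 0 0 0 .78;0 0 0 0 0 0 .72;0 0 0 0 0 0 .65;0 0 0 0 0 0 .58;0 0 0 0 0 0 .55;0 0 0 0 0 0 .55'; python3 -m inch '0 0 -.01 0 0 0 .55;0 0 -.02 0 0 0 .55;0 0 -.03 0 0 0 .55;0 0 -.03 0 0 0 .55;0 0 -.03 0 0 0 .55;0 0 -.03 0 0 0 .4;0 0 -.03 0 0 0 .2;0 0 -.02 0 0 0 0;0 0 0 0 0 0 0'
python3 - <<'E'
from h import *
C=cam("wrist");im=grab_frame("wrist");cv2.imwrite("pics/w8.png",im)
print(state()['tool_pos'],proj(C,[.596,.098,.07]))
E
```

```text
time: 9.77
tool_pos: [0.5964, 0.0991, 0.0372]
tool_rot: [0.0, 0.809, 0.588, -0.0]
contact_force: [0.3, -0.3, 0.3]
gripper_width: 0.449
time: 10.52
tool_pos: [0.5993, 0.0994, 0.2451]
tool_rot: [0.003, 0.809, 0.588, 0.005]
contact_force: [0.9, 0.0, 1.2]
gripper_width: 0.986
[0.59814436 0.09926961 0.24180397] [312.88817879 172.52669516]
```

View pics/w8.png

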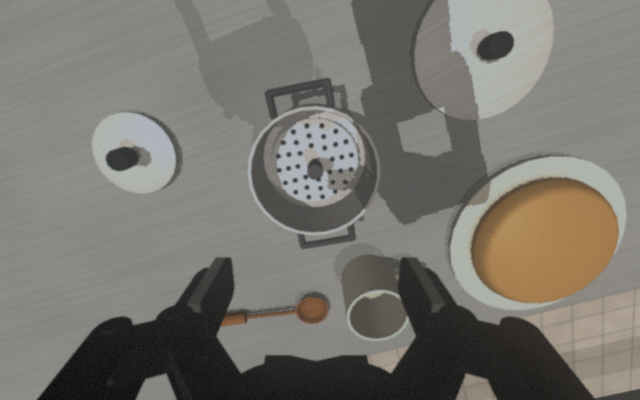

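The insert stands flat in the pot at (316,165), inside the rim (columns 248–380). On to the lid.

```bash
python3 - <<'E'
from h import *
C=cam("wrist");im=grab_frame("wrist");cv2.imwrite("pics/w9.png",im)
g=cv2.GaussianBlur(cv2.cvtColor(im,cv2.COLOR_BGR2GRAY),(0,0),.8)
c0=np.array([.597,.098])
for it in range(8):
    pts=[]
    for t in np.linspace(0,2*np.pi,120,endpoint=False):
        rr=np.linspace(.062,.075,27)
        px=np.array([proj(C,[c0[0]+r*np.cos(t),c0[1]+r*np.sin(t),.085]) for r in rr],np.float32)
        v=cv2.remap(g,px[:,0][None],px[:,1][None],cv2.INTER_LINEAR)[0]
        i=int(np.argmax(v))
        if 1<i<25: pts.append(px[i])
    c0,r=circ(C,pts,.085)
print("pot",c0,r,len(pts),circ(C,[(248,170),(380,170),(314,106),(314,235)],.085))
E
python3 -m inch '.024 -.0164 0 0 0 0 0;.024 -.0164 0 0 0 0 0;.024 -.0164 0 0 0 0 0;.024 -.0164 0 0 0 0 0;.024 -.0164 0 0 0 0 0;.024 -.0164 0 0 0 0 0;.024 -.0164 0 0 0 0 0;.024 -.0164 0 0 0 0 0;0 0 0 0 0 0 0;0 0 0 0 0 0 0;'; python3 -m inch '0 0 0 0 0 0 0;0 0 0 0 0 0 0;0 0 0 0 0 0 0;0 0 0 0 0 0 0'
python3 - <<'E'
from h import *
C=cam("wrist");im=grab_frame("wrist");cv2.imwrite("pics/w10.png",im)
b=((im.max(2)<50)*255).astype(np.uint8);b[230:]=0
for c in cv2.findContours(b,cv2.RETR_EXTERNAL,cv2.CHAIN_APPROX_NONE)[0]:
    if cv2.contourArea(c)>80: print("dark",cv2.boundingRect(c))
print(proj(C,[.533,.3225,.015]),proj(C,[.533,.3225,.049]),state()['tool_pos'])
E
```

```text
pot [0.59551324 0.09941498] 0.06808493073008198 106 (array([0.59285376, 0.09971008]), np.float64(0.06854587425004001))
time: 11.45
tool_pos: [0.5295, 0.323, 0.2347]
tool_rot: [-0.0, 0.808, 0.589, -0.002]
contact_force: [-0.2, -0.1, -0.2]
gripper_width: 0.997
time: 11.78
tool_pos: [0.5314, 0.3214, 0.2371]
tool_rot: [-0.0, 0.81, 0.587, -0.0]
contact_force: [-0.2, 0.5, -0.4]
gripper_width: 0.999
[316.91833067 167.78303257] [317.0106196  174.63652861] [0.53144698 0.32155649 0.23724267]
```

View pics/w10.png

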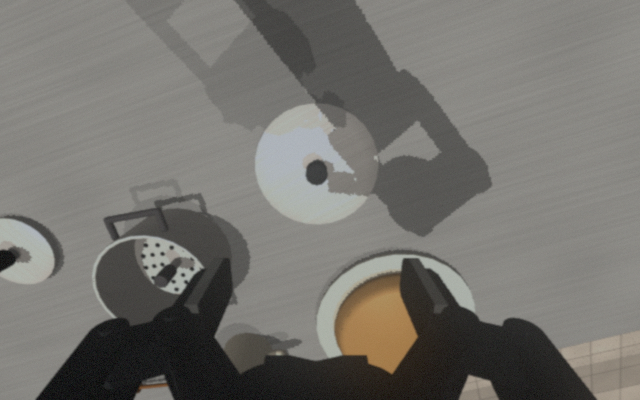

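Run:
```python
from h import *
C=cam("wrist");im=cv2.imread("pics/w10.png")
print("plate",circ(C,[(255,164),(379.5,164),(317,103),(317,225)],.015),"knob",ray(C,317,172.5,.049))
print(togo([.530,.323,.019]))
```

```text
plate (array([0.53369215, 0.32288217]), np.float64(0.07791647876112355)) knob [0.53068495 0.32342684 0.049     ]
[ 0.00095042 -0.00181559  0.21824262]
```

Plate columns 255–379 and rows 103–225, with the knob at (317,172). Averaging the two measurements gives (0.532, 0.323). Descending.

```bash
python3 -m inch '.001 0 .015 0 0 0 0;0 0 .03 0 0 0 0;0 0 .035 0 0 0 0;0 0 .035 0 0 0 0;0 0 .03 0 0 0 0;0 0 .025 0 0 0 0;0 0 .02 0 0 0 0;0 0 .01 0 0 0 0;0 0 0 0 0 0 0;0 0 0 0 0 0 0'
python3 - <<'E'
from h import *
cv2.imwrite("pics/w11.png",grab_frame("wrist"));print(state()['tool_pos'],togo([.532,.323,.019]))
E
```

```text
time: 12.67
tool_pos: [0.5313, 0.3231, 0.037]
tool_rot: [-0.0, 0.809, 0.587, -0.0]
contact_force: [0.2, -0.1, -0.2]
gripper_width: 0.998
[0.53226525 0.32360345 0.03840199] [-6.80097155e-04 -9.14648756e-05  1.94010559e-02]
```

View pics/w11.png

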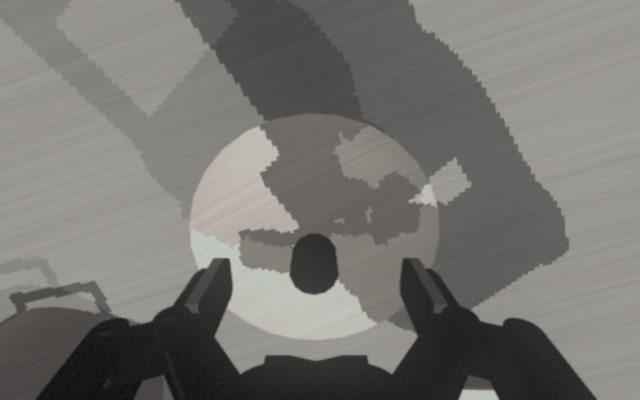

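The knob is at column 314, centred between the jaws. Lowering the last 18 mm and closing.

```bash
python3 -m inch '0 0 .008 0 0 0 0;0 0 .006 0 0 0 0;0 0 .004 0 0 0 0;0 0 0 0 0 0 0;0 0 0 0 0 0 .3;0 0 0 0 0 0 .5;0 0 0 0 0 0 .6;0 0 0 0 0 0 .7;0 0 0 0 0 0 1;0 0 0 0 0 0 1'; python3 -m inch '0 0 0 0 0 0 1;0 0 0 0 0 0 1;0 0 0 0 0 0 1;0 0 0 0 0 0 1'
```

```text
time: 13.55
tool_pos: [0.5318, 0.3234, 0.0198]
tool_rot: [0.0, 0.809, 0.588, 0.0]
contact_force: [0.5, -1.1, 2.3]
gripper_width: 0.285
time: 13.88
tool_pos: [0.5318, 0.3234, 0.0198]
tool_rot: [0.0, 0.809, 0.588, 0.0]
contact_force: [-0.8, -2.0, 4.4]
gripper_width: 0.285
```

Gripped at opening 0.285 (24 mm). Lifting.

```bash
python3 -m inch '0 0 -.004 0 0 0 1;0 0 -.008 0 0 0 1;0 0 -.015 0 0 0 1;0 0 -.02 0 0 0 1;0 0 -.025 0 0 0 1;0 0 -.025 0 0 0 1;0 0 -.015 0 0 0 1;0 0 -.008 0 0 0 1;0 0 0 0 0 0 1;0 0 0 0 0 0 1'
python3 - <<'E'
from h import *
C=cam("wrist");cv2.imwrite("pics/w12.png",grab_frame("wrist"));s=state();print(s['tool_pos'],s['gripper_width'],togo([.5957,.099,.14]))
cv2.imwrite("pics/s12.png",grab_frame("side"))
E
```

```text
time: 14.72
tool_pos: [0.5308, 0.3231, 0.1385]
tool_rot: [-0.0, 0.809, 0.588, -0.001]
contact_force: [0.4, -0.0, -4.6]
gripper_width: 0.287
[0.53031814 0.32288456 0.1374282 ] 0.28704421137109537 [-0.1926474   0.13147809 -0.00248861]
```

View pics/w12.png

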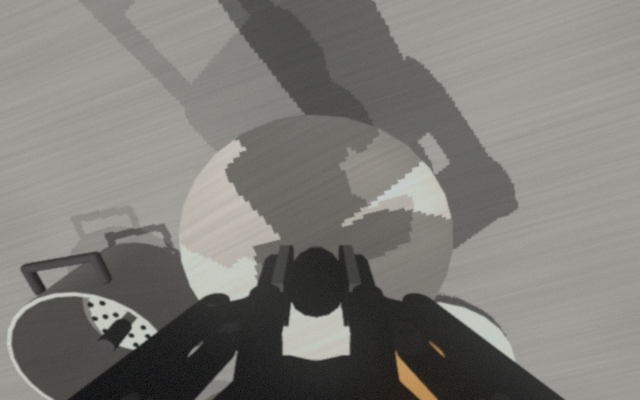

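View pics/s12.png

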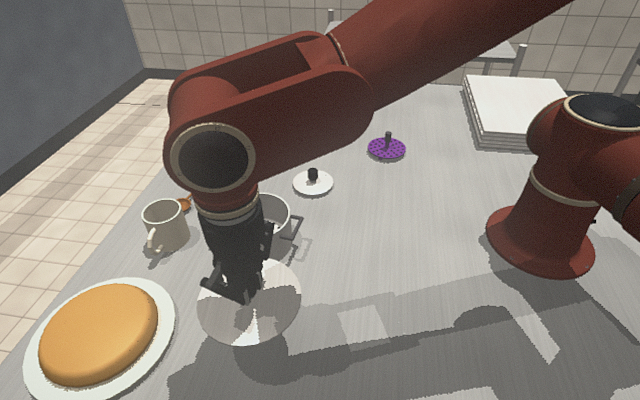

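```bash
python3 -m inch '-.008 .0055 0 0 0 0 1;-.016 .011 0 0 0 0 1;-.024 .0164 0 0 0 0 1;-.027 .0184 0 0 0 0 1;-.027 .0184 0 0 0 0 1;-.027 .0184 0 0 0 0 1;-.025 .0171 0 0 0 0 1;-.021 .0143 0 0 0 0 1;-.012 .0082 0 0 0 0 1;-.0056 .0038 0 0 0 0 1'; python3 -m inch '0 0 0 0 0 0 1;0 0 0 0 0 0 1;0 0 0 0 0 0 1'
python3 - <<'E'
from h import *
C=cam("wrist");s=state();im=grab_frame("wrist");cv2.imwrite("pics/w13.png",im);print(s['tool_pos'],s['gripper_width'],togo([.5957,.099,.096]))
cv2.imwrite("pics/s13.png",grab_frame("side")[120:320,120:400])
z=s['tool_pos'][2]-.0198+.015
print("plate pred",[proj(C,np.r_[s['tool_pos'][:2]+.078*np.array([np.cos(t),np.sin(t)]),z]).round(1) for t in np.arange(0,6.3,.785)])
E
```

```text
time: 15.65
tool_pos: [0.5968, 0.0971, 0.1383]
tool_rot: [-0.0, 0.81, 0.586, -0.001]
contact_force: [0.6, 0.5, -3.9]
gripper_width: 0.283
time: 15.9
tool_pos: [0.5964, 0.1007, 0.139]
tool_rot: [-0.0, 0.809, 0.588, -0.0]
contact_force: [0.2, -0.2, -3.8]
gripper_width: 0.287
[0.59636187 0.10068754 0.13901309] 0.28679396173763505 [-1.92692539e-03 -5.69722357e-05  4.30822739e-02]
plate pred [array([353. , 356.7]), array([431., 307.]), array([453.9, 215.4]), array([388.3, 128.9]), array([265.3, 118.8]), array([182.7, 195.2]), array([189.4, 291. ]), array([259.8, 351. ]), array([352.6, 356.8])]
```

View pics/w13.png

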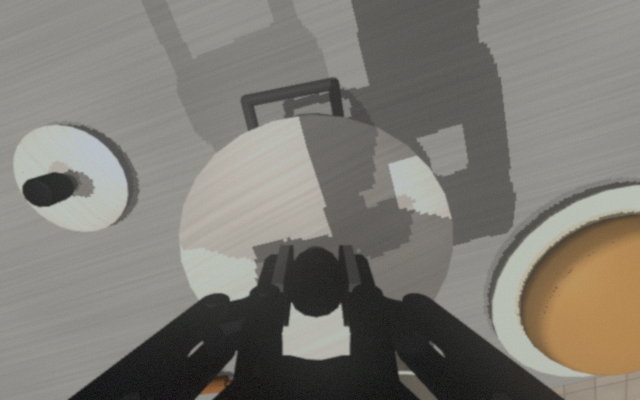

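View pics/s13.png

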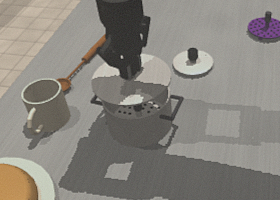

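The plate edge (columns 180–453, top row about 113) matches a lid centred on the tool. Shifting 2 mm and lowering.

```bash
python3 -m inch '-.0018 0 .004 0 0 0 1;0 0 .008 0 0 0 1;0 0 .008 0 0 0 1;0 0 .007 0 0 0 1;0 0 .005 0 0 0 1;0 0 .003 0 0 0 1;0 0 .002 0 0 0 1;0 0 0 0 0 0 1;0 0 0 0 0 0 1'
```

```text
time: 16.75
tool_pos: [0.5964, 0.0977, 0.1024]
tool_rot: [0.0, 0.809, 0.588, 0.0]
contact_force: [0.3, -0.3, -3.1]
gripper_width: 0.286
```

```bash
python3 -m inch '0 0 .001 0 0 0 1;0 0 .001 0 0 0 1;0 0 .001 0 0 0 1;0 0 0 0 0 0 1;0 0 0 0 0 0 1'
```

```text
time: 17.17
tool_pos: [0.5962, 0.0977, 0.0993]
tool_rot: [-0.0, 0.809, 0.588, -0.0]
contact_force: [0.1, -0.3, -3.1]
gripper_width: 0.288
```

```bash
python3 -m inch '0 0 .0007 0 0 0 1;0 0 .0007 0 0 0 1;0 0 .0006 0 0 0 1;0 0 0 0 0 0 1;0 0 0 0 0 0 1'; python3 -m inch '0 0 .0005 0 0 0 1;0 0 .0005 0 0 0 1;0 0 0 0 0 0 1'
```

```text
time: 17.58
tool_pos: [0.5963, 0.0978, 0.0974]
tool_rot: [0.0, 0.809, 0.588, 0.0]
contact_force: [0.0, 0.8, -4.3]
gripper_width: 0.285
time: 17.83
tool_pos: [0.5964, 0.0978, 0.0969]
tool_rot: [0.0, 0.809, 0.588, 0.0]
contact_force: [-1.8, 0.7, -0.3]
gripper_width: 0.285
```

```bash
python3 -m inch '0 0 .0005 0 0 0 1;0 0 0 0 0 0 1;0 0 0 0 0 0 1'
python3 - <<'E'
from h import *
im=grab_frame("side");cv2.imwrite("pics/s14.png",cv2.resize(im[150:300,170:350],None,fx=4,fy=4,interpolation=cv2.INTER_CUBIC))
E
```

```text
time: 18.08
tool_pos: [0.5965, 0.0979, 0.0968]
tool_rot: [0.0, 0.809, 0.588, 0.0]
contact_force: [-5.7, 0.9, 5.7]
gripper_width: 0.286
```

View pics/s14.png

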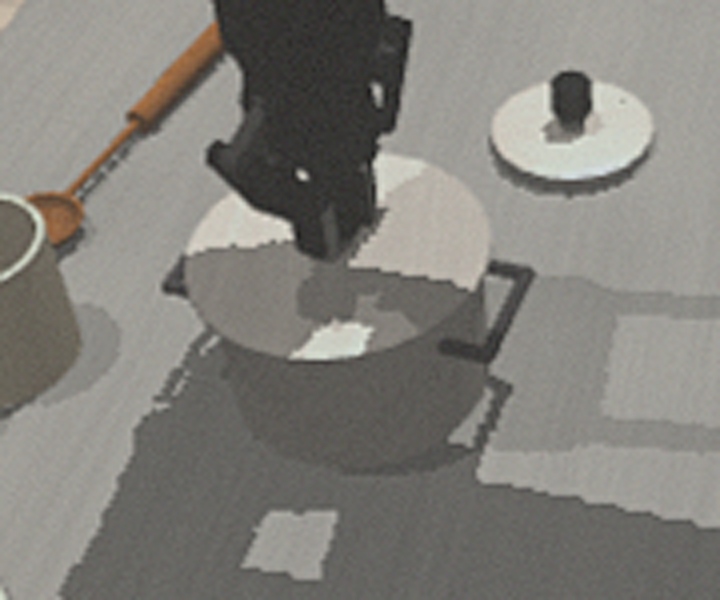

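The lid is on the rim: TCP at 0.0968 m is exactly the seated height, with 5.7 N contact, and it looks level in the side view (around (255,215) in the full frame). Releasing.

```bash
python3 -m inch '0 0 0 0 0 0 .68;0 0 0 0 0 0 .6;0 0 0 0 0 0 .5;0 0 0 0 0 0 .3;0 0 0 0 0 0 .2;0 0 0 0 0 0 .2;0 0 0 0 0 0 .2'; python3 -m inch '0 0 -.005 0 0 0 .2;0 0 -.015 0 0 0 .2;0 0 -.025 0 0 0 .2;0 0 -.03 0 0 0 .2;0 0 -.03 0 0 0 .2;0 0 -.03 0 0 0 .2;0 0 -.015 0 0 0 .2;0 0 0 0 0 0 .2'; python3 -m inch '.03 -.02 0 0 0 0 .2;.03 -.02 0 0 0 0 .2;.03 -.02 0 0 0 0 .2;.03 -.02 0 0 0 0 .2;.03 -.02 0 0 0 0 .2;.03 -.02 0 0 0 0 .2;.02 -.01 0 0 0 0 .2;0 0 0 0 0 0 .2;0 0 0 0 0 0 .2'
python3 - <<'E'
from h import *
im=grab_frame("side");cv2.imwrite("pics/s15.png",cv2.resize(im[150:300,170:350],None,fx=4,fy=4,interpolation=cv2.INTER_CUBIC))
im=grab_frame("top");cv2.imwrite("pics/t15.png",im)
C=cam("top");w=((im.min(2)>150)*255).astype(np.uint8)
u,v,r=282,158,42
m=np.zeros_like(w);m[v-r:v+r,u-r:u+r]=w[v-r:v+r,u-r:u+r]
c=max(cv2.findContours(m,cv2.RETR_EXTERNAL,cv2.CHAIN_APPROX_NONE)[0],key=cv2.contourArea)
print(circ(C,cv2.convexHull(c)[:,0],.092))
E
```

```text
time: 18.72
tool_pos: [0.5963, 0.0978, 0.0958]
tool_rot: [0.0, 0.809, 0.588, 0.0]
contact_force: [-0.7, 0.7, 0.3]
gripper_width: 0.801
time: 19.38
tool_pos: [0.5988, 0.0979, 0.2523]
tool_rot: [0.003, 0.809, 0.588, 0.004]
contact_force: [0.7, -0.4, 0.9]
gripper_width: 0.8
time: 20.13
tool_pos: [0.5336, 0.3288, 0.2442]
tool_rot: [0.0, 0.809, 0.588, -0.001]
contact_force: [-0.4, -0.1, 0.6]
gripper_width: 0.797
(array([0.59871106, 0.09681228]), np.float64(0.07796404715644896))
```

View pics/s15.png

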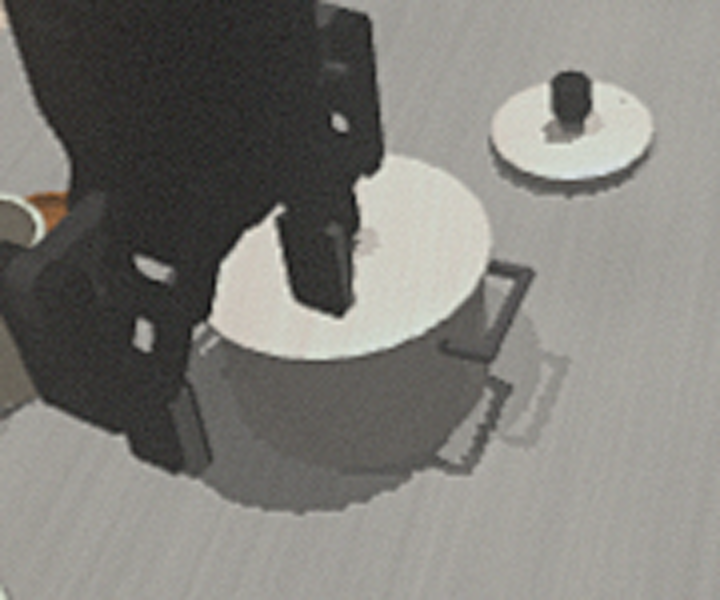

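View pics/t15.png

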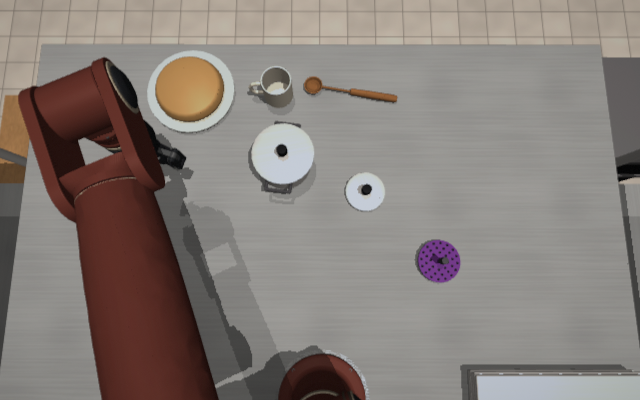

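The top view shows the lid concentric with the pot at (283,154), and the fitted radius is 78 mm at the seated height. The small lid (365,192), the pot and the purple look-alike have not moved. Handing in.

```bash
python3 -c "
from plant import *
print(job_done())"
```

```text
the job is handed in; nothing more can be done
None
```

I stood the steaming insert upright on the pot's floor, then closed the pot with the larger lid, and handed the job in at about 20 s of the 69 s. No verdict was reported.

- **Insert:** I lowered it until it touched the pot floor (4.8 N) at the expected height and only then released it. The wrist picture afterwards showed it flat inside the rim.
- **Lid:** It made contact exactly at its seated height (5.7 N), and I released it there. In the last top view its outline fits a circle of 78 mm radius at the seated height, within about 3 mm of the pot's measured centre. The side view shows it level, but the gripper covered part of that picture.
- **Everything else:** The pot, the small lid and the purple look-alike appear where they were, and the arm ended clear of everything.
- **Disagreement:** My early fits of the pot's position differed by up to 8 mm. One wrist fit used a camera pose read while the arm was still settling, and a top-view fit was thrown off by the bright pot floor. A fresh wrist fit, with the arm almost still, agreed with the side view to about 2 mm, and I used that one.

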